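# Line up the counter jars by height

### The job

Set the four copper-lidded jars out on the dark wooden board, one centred on each cork coaster, lined up by height: the tallest next to the brass counter bell, then stepping down to the shortest at the far end. Put each jar down upright without dropping it, knock none over, and leave the bell where it is.

Things in the scene. Friction and masses are not known exactly. Their poses are not given: they have to be found in the camera images.
- jar_60: loose white ceramic jar with fixed copper lid and knob, 60 mm high in all, straight sides 48 mm in diameter up to 48 mm, then the knob, 16 mm wide. Origin: centre of the underside, z up. Round: yaw is of no account. About 190 g, give or take. Starts standing on a flat square steel tray (190 mm, 4 mm thick), the four two by two about 96 mm apart
- jar_80: loose white ceramic jar with fixed copper lid and knob, 80 mm high in all, straight sides 48 mm in diameter up to 68 mm, then the knob, 16 mm wide. Origin: centre of the underside, z up. Round: yaw is of no account. About 220 g, give or take. Starts standing on a flat square steel tray (190 mm, 4 mm thick), the four two by two about 96 mm apart
- jar_100: loose white ceramic jar with fixed copper lid and knob, 100 mm high in all, straight sides 48 mm in diameter up to 88 mm, then the knob, 16 mm wide. Origin: centre of the underside, z up. Round: yaw is of no account. About 250 g, give or take. Starts standing on a flat square steel tray (190 mm, 4 mm thick), the four two by two about 96 mm apart
- jar_120: loose white ceramic jar with fixed copper lid and knob, 120 mm high in all, straight sides 48 mm in diameter up to 108 mm, then the knob, 16 mm wide. Origin: centre of the underside, z up. Round: yaw is of no account. About 280 g, give or take. Starts standing on a flat square steel tray (190 mm, 4 mm thick), the four two by two about 96 mm apart
- mark_1: fixed round cork coaster, 60 mm in diameter, 3 mm thick, nearest the bell in the straight row of four, 76 mm apart, which may point any way. Origin: centre of its underside, on the board's top (18 mm above the counter, board 100 mm wide); a jar on it stands 3 mm above the origin
- mark_2: fixed round cork coaster, 60 mm in diameter, 3 mm thick, second from the bell in the straight row of four, 76 mm apart, which may point any way. Origin: centre of its underside, on the board's top (18 mm above the counter, board 100 mm wide); a jar on it stands 3 mm above the origin
- mark_3: fixed round cork coaster, 60 mm in diameter, 3 mm thick, third from the bell in the straight row of four, 76 mm apart, which may point any way. Origin: centre of its underside, on the board's top (18 mm above the counter, board 100 mm wide); a jar on it stands 3 mm above the origin
- mark_4: fixed round cork coaster, 60 mm in diameter, 3 mm thick, farthest from the bell in the straight row of four, 76 mm apart, which may point any way. Origin: centre of its underside, on the board's top (18 mm above the counter, board 100 mm wide); a jar on it stands 3 mm above the origin
- bell: loose brass counter bell on a round black foot, 64 mm in diameter, 46 mm high, standing on the same board beyond one end of the row, its centre 70 mm from that of the nearest coaster. Origin: centre of the underside. To be left alone
Mind the look-alikes: they are no part of the job. Leave any green look-alike of the jar_80 alone. What is shaped like the jar_60 but turquoise is not meant.

How it is judged:
By the outcome, as a careful person would: the job done as asked, in the order asked, and still so for the second after the job is handed in, with the robot touching nothing.
It also fails if it takes over 106 s, if anything falls off the work surface, if the arm or the gripper's body presses on something with over 40 N, if the wrist force passes 120 N, or if a joint passes its speed limit or range.

### The arm

A 6-joint arm with a two-finger parallel gripper is mounted at the origin on the work surface. World frame = base frame: x ahead of the robot, y to its left, z up, the work surface at z = 0. Lengths are in m, angles in rad, forces in N, time in s.
With the tool pointing down it reaches from about 0.35 to 0.725 m from the base axis. Payload 6 kg.
Tool frame: the origin (TCP) lies at the very end of the fingers, on their centre line; the grasp point (between the pads) lies 19 mm behind it; z points along the fingers, y is the line along which they close (so a half turn about z gives the same grasp; the last joint's range is limited). The gripper opens to 85 mm and grips with 20 to 120 N. Pads are 22 mm wide; open, the fingers measure 114 mm over their backs; the gripper's body (76 mm by 85 mm) begins 54 mm behind the grasp point. The pads swing forward as they close: fully open they stand 13 mm farther back than shut.
Start: joints at [1.475, 0.04, 0.085, 0, -1.615, -0.334], TCP at [0.25, 0.545, 0.231] pointing down, gripper open.
Joint ranges: [-2.56, 2.56], [-1.29, 2.01], [-1.08, 1.49], [-3.29, 1.98], [-2.81, -0.18], [-2.99, 2.99]. Speed limits (rad/s): [2.57, 2.57, 3.01, 3.14, 3.14, 3.14].

### API

Orientations are given as [roll, pitch, yaw] about the fixed x, y, z axes, in that order (R = Rz(yaw) Ry(pitch) Rx(roll)).
In Python, from plant import get_state, camera, bot gives the robot as it stands.
- The arm moves only by the tool arm_command, never from a script. Its argument "increments" is a list of rows, each a list of 3 entries, a list of its own where there are three numbers: the shift along the tool's x, y, z in units of 40 mm (1.0 is 40 mm), then the turn about the tool's z in units of 8 degrees (1.0 is 8 degrees), then the closure, from 0 (fully open) to 1 (shut). In form: [[[x, y, z], turn, fingers], ...]. A call has 1 to 12 rows; each row shifts and turns the commanded pose from where the row before left it, along the tool's axes as they then stand; what a row does not reach is not made up. A row lasts 1/10 s, in which the tool goes at most 50 mm and 8.59 degrees, less where a joint would pass 70% of its speed; a pose out of reach is approached as far as the arm can. A call is refused whole if a number of a shift passes 1 or a number of a turn 1, either way. A call with a gripper value outside its range is refused whole. The fingers move at their own pace and stop on an object; the grip force is fixed at half the most. Time passes only in rows, so rows that do not move let the fingers close. It gives the time, the measured TCP pose, the force, the opening and the grip force at its end, in the units of the state.
- get_state(): the state, without advancing time (a new reading comes with each control period).
- camera(name): name is "scene" or "top" or "wrist"; returns a dict with "pixels" (384x512x3 uint8, red, green, blue), "z_map" (384x512 float32, m along the optical axis (not along the pixel's ray), 0 where there is no reading), "vertical_fov" (degrees; the focal length in pixels is half the picture's height over the tangent of half this angle, whatever the lens; pixels are square), "cx", "cy" (the principal point, pixels), "R" (3x3) and "t" (3): a world point X has camera coordinates R X + t; the wrist camera has in their place "mount" (4x4, takes a point from camera to tool coordinates, whose origin is the TCP and whose axes are the flange's). Camera axes: x right, y down, z forward; pixel columns grow to the right and rows downward; lengths in m; the calibration is good to about 2 mm. A picture is of the moment at which its call begins: read the wrist's pose just before it.
- bot.job_done(): hands the job in; it is judged then, once.
The state is a dict: "time_s": time; "joints": joint angles; "dq": joint speeds; "effort": joint torques, N m; "tool_pos": TCP position; "tcp_rot": TCP orientation; "wrist_force": force on the tool from outside, world axes, zero at the start; "wrist_torque": the same for the moment, N m; "gripper_width": finger opening in m; "grasp_force": force on a finger pad.
Only numpy, scipy, OpenCV 4.12 (cv2) and the standard library are available. Lean on these libraries where they do the work, as an engineer would, in place of code of your own. Each camera call takes 0.05 s, during which the arm holds its last target. There are 200 camera calls.

## Working session

There is one attempt and no reset: what is moved stays moved. The work goes in short steps, Python scripts to look and compute and a tool call to move; the robot and the scene stay as the last step left them, time stands still between calls to the robot, and variables do not carry over. Pictures are saved under pics/ and viewed, at most 14 in all, crops included, and the job is handed in when it is done.

Besides the shell and the picture viewer there is one more tool, called after "Call:" as a command line: name --argument value ..., lists and objects as JSON in quotes. arm_command: Moves the arm, as the interface text tells. Its arguments: {"type":"object","properties":{"increments":{"type":"array"}},"required":["increments"]}

```bash
mkdir -p pics; ls; python3 - <<'E'
from plant import get_state, camera, bot
import cv2,numpy as np,pickle
s=get_state(); print(s)
for n in("scene","top"):
    c=camera(n); pickle.dump(c,open(f"{n}.pkl","wb"))
    cv2.imwrite(f"pics/{n}0.png",c["pixels"][:,:,::-1]); print(n,c["vertical_fov"],c["cx"],c["cy"],c["R"],c["t"], (c["z_map"]>0).mean())
E
```

```text
pics
{'time_s': 0.0, 'joints': array([ 1.47468349e+00,  4.07885720e-02,  8.37999228e-02, -4.43772632e-04,
       -1.61549648e+00, -3.33682053e-01]), 'dq': array([ 1.60062974e-03,  1.72640481e-03,  1.13781975e-03,  7.63281232e-05,
        2.57370553e-04, -1.28044522e-03]), 'effort': array([ 1.95257438e-03, -3.68202925e+01,  3.47420311e+01,  6.93208873e+00,
       -5.31719692e-03,  4.40660457e-06]), 'tool_pos': array([0.2498152 , 0.5451575 , 0.23028994]), 'tcp_rot': array([ 3.13985179e+00, -1.34214794e-04, -4.29775317e-01]), 'wrist_force': array([0.43309508, 0.43197937, 0.19752118]), 'wrist_torque': array([ 0.05728099, -0.00291693, -0.02083092]), 'grasp_force': 0.0, 'gripper_width': 0.08545482760601593}
scene 47.169734001393834 262.77713788879515 190.4637831609368 [[-0.53681806  0.8434195  -0.02167753]
 [ 0.49250717  0.29240168 -0.81971822]
 [-0.68502778 -0.45071588 -0.57235665]] [ 0.28526416 -0.22309093  1.49741859] 0.9894917805989584
top 56.841190632167574 259.37689822354855 192.87864740686044 [[-1.96926649e-04 -9.99923748e-01 -1.23474293e-02]
 [-9.95464588e-01  1.37066195e-03 -9.51229523e-02]
 [ 9.51326231e-02  1.22726964e-02 -9.95388952e-01]] [-0.02222796  0.52142981  0.91608119] 0.9957682291666666
```

View pics/scene0.png

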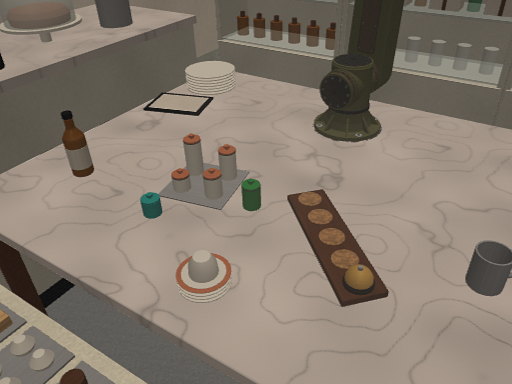

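View pics/top0.png

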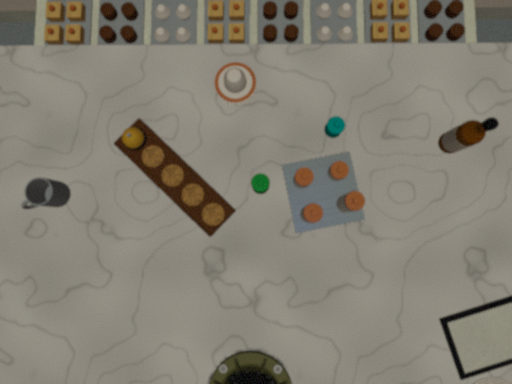

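The scene picture shows the tray with four copper-lidded jars: tallest around (193,150), next (228,160), then (213,183), shortest (181,180). The green look-alike is at (251,195) and the turquoise one at (151,205), and the board's bell is at its near end (360,278).

In the top picture the jars are at (303,177), (339,170), (312,213) and (354,201). Green is at (260,183), turquoise at (335,126), the bell at (133,138) and the coasters run from (152,156) to (213,214). The cup on saucers at (235,82) and the bottle at (465,135) are not meant.

```bash
cat >h.py <<'E'
import numpy as np,cv2
def K(c):
    f=c["pixels"].shape[0]/2/np.tan(np.radians(c["vertical_fov"])/2); return f,c["cx"],c["cy"]
def rays(c,uv):
    f,x,y=K(c); uv=np.atleast_2d(uv).astype(float)
    return np.c_[(uv[:,0]-x)/f,(uv[:,1]-y)/f,np.ones(len(uv))]
def cloud(c,uv,z): return (rays(c,uv)*np.asarray(z)[:,None]-c["t"])@c["R"]
def onplane(c,uv,h):
    d=rays(c,uv)@c["R"]; o=-c["R"].T@c["t"]
    return o+d*((h-o[2])/d[:,2])[:,None]
def blobs(c,m,amin=30):
    n,l,st,ce=cv2.connectedComponentsWithStats(m.astype(np.uint8))
    return [(l==i,st[i],ce[i]) for i in range(1,n) if st[i,4]>=amin]
E
python3 - <<'E'
import pickle; from h import *
for n in("top","scene"):
    c=pickle.load(open(n+".pkl","rb")); hsv=cv2.cvtColor(c["pixels"],cv2.COLOR_RGB2HSV); H,S,V=[hsv[...,i].astype(int) for i in range(3)]
    print(n, [hsv[p[1],p[0]].tolist() for p in ([(303,177),(312,213),(152,156),(213,214),(225,215),(133,138),(180,200)] if n=="top" else [(192,139),(181,174),(320,216),(332,236),(360,278),(300,220)])])
    m=((H<11)|(H>176))&(S>85)&(V>90)
    for b,st,ce in blobs(c,m):
        vu=np.argwhere(b); P=cloud(c,vu[:,::-1],c["z_map"][b]); z=np.percentile(P[:,2],[5,25,50,75,95])
        if P[:,0].max()>0.9 and n=="top" and ce[1]<45: continue
        print("cop",st[4],st[2:4],ce.round(1),z.round(3),np.median(P,0).round(3))
    for b,st,ce in blobs(c,(H>8)&(H<25)&(S>70)&(V>80),40):
        if n=="top" and ce[1]<45: continue
        P=onplane(c,ce,0.021)[0]; vu=np.argwhere(b); Q=cloud(c,vu[:,::-1],c["z_map"][b])
        print("cork",st[4],st[2:4],ce.round(1),P.round(4),np.median(Q,0).round(4))
E
```

```text
top [[12, 165, 128], [12, 168, 129], [17, 164, 115], [17, 163, 116], [14, 144, 71], [22, 200, 135], [13, 183, 60]]
cork 464 [42 41] [235.   82.2] [0.8272 0.0444 0.021 ] [0.8196 0.0409 0.0359]
cork 348 [22 22] [132.  137.1] [0.6743 0.3234 0.021 ] [0.6665 0.3119 0.0499]
cork 401 [22 23] [152.3 155.7] [0.6229 0.2665 0.021 ] [0.6224 0.2666 0.0206]
cork 283 [19 19] [338.9 169.8] [ 0.5834 -0.235   0.021 ] [ 0.578  -0.2281  0.052 ]
cork 414 [23 23] [172.1 175. ] [0.5704 0.2116 0.021 ] [0.5704 0.2118 0.0205]
cork 290 [20 20] [303.5 176.5] [ 0.5655 -0.1403  0.021 ] [ 0.5573 -0.1337  0.0719]
cork 417 [23 23] [192.3 194.2] [0.5184 0.1564 0.021 ] [0.5189 0.157  0.0207]
cork 326 [21 20] [354.4 200.5] [ 0.5011 -0.2742  0.021 ] [ 0.494  -0.2502  0.1121]
cork 426 [23 23] [212.8 213.9] [0.4659 0.101  0.021 ] [0.4657 0.1006 0.0208]
cork 290 [20 20] [312.3 212.4] [ 0.4696 -0.1626  0.021 ] [ 0.4673 -0.1524  0.0921]
scene [[10, 153, 153], [9, 151, 154], [14, 128, 133], [14, 128, 131], [18, 145, 146], [11, 105, 68]]
cop 119 [17 10] [191.1 138.5] [0.108 0.11  0.111 0.112 0.123] [ 0.5   -0.249  0.111]
cop 1
[... 1090 characters left out ...]
[226.2 149.2] [ 0.3714 -0.2329  0.021 ] [ 0.4714 -0.1536  0.0908]
cork 155 [19 11] [179.8 173.4] [ 0.5476 -0.264   0.021 ] [ 0.5837 -0.2272  0.0514]
cork 165 [19 12] [211.6 173.3] [ 0.5018 -0.1873  0.021 ] [ 0.5644 -0.1334  0.0711]
cork 279 [25 15] [309.6 198.3] [0.4683 0.1016 0.021 ] [0.4661 0.1012 0.0197]
cork 322 [26 16] [319.9 216.1] [0.5204 0.1565 0.021 ] [0.5191 0.156  0.0198]
cork 386 [28 18] [331.6 236.1] [0.5724 0.2118 0.021 ] [0.5709 0.2109 0.0198]
cork 1006 [44 41] [352.5 268.7] [0.6438 0.2928 0.021 ] [0.6653 0.3011 0.0342]
cork 569 [57 41] [203.1 276.2] [0.8221 0.04   0.021 ] [0.8384 0.0561 0.0356]
cork 178 [13 24] [  4.2 320.7] [ 1.105  -0.2072  0.021 ] [ 1.0552 -0.3915 -0.153 ]
```

```bash
cat >>h.py <<'E'
PSI=np.radians(46.6)
def delta(a,b,psi=PSI):
    d=(np.asarray(b)-a); c,s=np.cos(psi),np.sin(psi)
    return np.array([d[0]*c+d[1]*s,d[0]*s-d[1]*c,-d[2]])/0.04
E
python3 - <<'E'
import pickle; from h import *
T=pickle.load(open("top.pkl","rb")); S=pickle.load(open("scene.pkl","rb"))
J={60:((338.9,169.8),(179.8,173.4)),80:((303.5,176.5),(211.6,173.3)),100:((312.3,212.4),(226.2,149.2)),120:((354.4,200.5),(191,138.4))}
for h,(a,b) in J.items(): print(h,onplane(T,a,h-6+.0)[0].shape, onplane(T,a,(h-8)/1000)[0].round(4),onplane(S,b,(h-6)/1000)[0].round(4))
t=np.array([[.6229,.2665],[.5704,.2116],[.5184,.1564],[.4659,.101]]); s=np.array([[np.nan]*2,[.5724,.2118],[.5204,.1565],[.4683,.1016]])
m=np.vstack([np.nanmean([t[i],s[i]],0) for i in range(1,4)]); k=np.array([.5,-.5,-1.5])*.076
d=(m[0]-m[2]); d/=np.hypot(*d); c=m.mean(0)-d*k.mean(); print("psi",np.degrees(np.arctan2(d[1],d[0])),[(c+d*x).round(4) for x in np.array([1.5,.5,-.5,-1.5])*.076])
a=cv2.resize(T["pixels"][110:245,230:385],None,fx=3,fy=3,interpolation=3); b=cv2.resize(S["pixels"][125:225,130:275],None,fx=3.2,fy=3.2,interpolation=3)
w=max(a.shape[1],b.shape[1]); h=a.shape[0]//1
a=cv2.resize(a,(390,340)); b=cv2.resize(b,(400,340)); cv2.imwrite("pics/crop0.png",np.hstack([a,b])[:,:,::-1])
E
```

```text
60 (3,) [ 0.5784 -0.2284  0.052 ] [ 0.5849 -0.2258  0.054 ]
80 (3,) [ 0.5583 -0.1347  0.072 ] [ 0.5652 -0.1321  0.074 ]
100 (3,) [ 0.4669 -0.1528  0.092 ] [ 0.4732 -0.1517  0.094 ]
120 (3,) [ 0.4944 -0.251   0.112 ] [ 0.5016 -0.2483  0.114 ]
psi 46.627434827586946 [array([0.6237, 0.267 ]), array([0.5715, 0.2117]), array([0.5193, 0.1565]), array([0.4671, 0.1012])]
```

View pics/crop0.png

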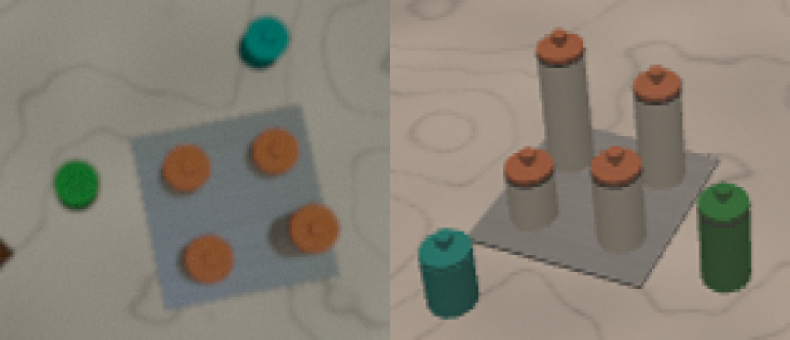

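The crop confirms the choice: four white jars with copper lids on the tray, all different heights. Clockwise from upper left in the top view they are 80, 60, 120 and 100. The green and turquoise look-alikes stand off the tray. I turn the tool first, so that the fingers close across the row.

Call:
arm_command --increments '[[[0,0,0],-0.99,0],[[0,0,0],-0.99,0],[[0,0,0],-0.99,0],[[0,0,0],-0.99,0],[[0,0,0],-0.99,0],[[0,0,0],-0.99,0],[[0,0,0],-0.99,0],[[0,0,0],-0.99,0],[[0,0,0],-0.99,0],[[0,0,0],0,0]]'

```text
time_s: 1.1
tool_pos: [0.2499, 0.5453, 0.2307]
tcp_rot: [3.141, 0.001, 0.815]
wrist_force: [-0.3, 0.0, 0.2]
gripper_width: 0.0851
grasp_force: 0.0
```

```bash
python3 - <<'E'
from plant import get_state; from h import *
s=get_state(); p=s["tool_pos"]; print(p,s["tcp_rot"],delta(p,[.497,-.2505,.23]))
E
```

```text
[0.24989395 0.54528334 0.23072229] [3.14117742e+00 9.07139934e-04 8.15479328e-01] [-1.02103135e+01  1.81578447e+01  1.80573458e-02]
```

Call:
arm_command --increments '[[[-0.425,0.757,0],0,0],[[-0.425,0.757,0],0,0],[[-0.425,0.757,0],0,0],[[-0.425,0.757,0],0,0],[[-0.425,0.757,0],0,0],[[-0.425,0.757,0],0,0],[[-0.425,0.757,0],0,0],[[-0.425,0.757,0],0,0],[[-0.425,0.757,0],0,0],[[-0.425,0.757,0],0,0],[[-0.425,0.757,0],0,0],[[-0.425,0.757,0],0,0]]'

```text
time_s: 2.3
tool_pos: [0.3742, 0.1463, 0.2313]
tcp_rot: [-3.141, -0.0, 0.811]
wrist_force: [0.1, 0.1, 0.2]
gripper_width: 0.0853
grasp_force: 0.0
```

Call:
arm_command --increments '[[[-0.425,0.757,0],0,0],[[-0.425,0.757,0],0,0],[[-0.425,0.757,0],0,0],[[-0.425,0.757,0],0,0],[[-0.425,0.757,0],0,0],[[-0.425,0.757,0],0,0],[[-0.425,0.757,0],0,0],[[-0.425,0.757,0],0,0],[[-0.425,0.757,0],0,0],[[-0.425,0.757,0],0,0],[[-0.3,0.55,0],0,0],[[0,0,0],0,0]]'

```text
time_s: 3.5
tool_pos: [0.4854, -0.2099, 0.2301]
tcp_rot: [-3.14, 0.002, 0.807]
wrist_force: [-0.0, -0.2, -0.5]
gripper_width: 0.0855
grasp_force: 0.0
```

```bash
cat >>h.py <<'E'
def wrist(camera,get_state):
    from scipy.spatial.transform import Rotation as Ro
    s=get_state(); c=dict(camera("wrist")); A=np.eye(4); A[:3,:3]=Ro.from_euler("xyz",s["tcp_rot"]).as_matrix(); A[:3,3]=s["tool_pos"]
    B=np.linalg.inv(A@np.array(c["mount"])); c["R"],c["t"]=B[:3,:3],B[:3,3]; return s,c
def hsv(c): 
    q=cv2.cvtColor(c["pixels"],cv2.COLOR_RGB2HSV).astype(int); return q[...,0],q[...,1],q[...,2]
E
python3 - <<'E'
from plant import get_state,camera; from h import *
s,c=wrist(camera,get_state); p=s["tool_pos"]; print(p,s["tcp_rot"],np.array(c["mount"]).round(3))
cv2.imwrite("pics/w1.png",c["pixels"][:,:,::-1])
H,S,V=hsv(c)
for b,st,ce in blobs(c,(H<18)&(S>110)&(V>80),60):
    vu=np.argwhere(b); P=cloud(c,vu[:,::-1],c["z_map"][b]); h=np.median(P[:,2])
    print(st,ce.round(1),np.median(P,0).round(4),onplane(c,ce,h)[0].round(4))
print(delta(p,[.497,-.2505,.23]))
E
```

```text
[ 0.48539913 -0.20991252  0.23007958] [-3.13988406e+00  1.84468527e-03  8.06932643e-01] [[-0.    -0.951 -0.308  0.079]
 [ 1.    -0.     0.     0.   ]
 [-0.001 -0.308  0.951 -0.143]
 [ 0.     0.     0.     1.   ]]
[ 31   0  33   7 154] [47.2  2.3] [0.4465 0.081  0.0213] [0.4472 0.0816 0.0213]
[ 235   52   46   51 1817] [257.3  77. ] [ 0.5586 -0.1372  0.0726] [ 0.5589 -0.1369  0.0726]
[ 305  109   42   42 1365] [325.8 129.2] [ 0.5781 -0.2294  0.0527] [ 0.5786 -0.2303  0.0527]
[ 183  134   46   45 1599] [205.4 156. ] [ 0.4677 -0.1553  0.0926] [ 0.4667 -0.1556  0.0926]
[ 268  188   46   43 1526] [290.2 209. ] [ 0.4952 -0.2513  0.1127] [ 0.4945 -0.2527  0.1127]
[-0.53797553  0.90790129  0.00198948]
```

View pics/w1.png

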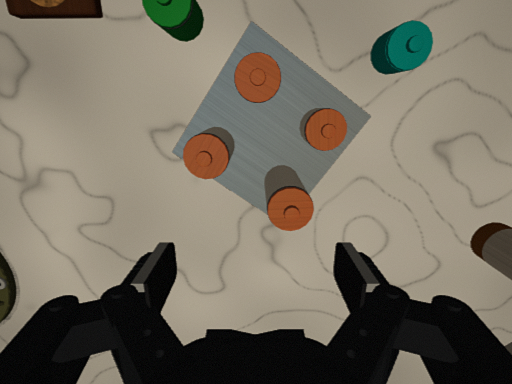

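The wrist view shows all four lids: 120 at (290,209), 100 at (205,156), 60 at (326,129) and 80 at (257,77). Their positions agree with the top camera within 2 mm. Now down onto jar_120.

Call:
arm_command --increments '[[[-0.3,0.45,0],0,0],[[-0.29,0.44,0],0,0],[[0,0,0],0,0],[[0,0,0.6],0,0],[[0,0,0.8],0,0],[[0,0,0.8],0,0],[[0,0,0.8],0,0],[[0,0,0.7],0,0],[[0,0,0.45],0,0],[[0,0,0],0,0]]'

```text
time_s: 4.55
tool_pos: [0.4934, -0.2476, 0.0624]
tcp_rot: [-3.137, 0.002, 0.813]
wrist_force: [-0.2, -0.3, -0.0]
gripper_width: 0.0853
grasp_force: 0.0
```

Call:
arm_command --increments '[[[0,0,0],0,1],[[0,0,0],0,1],[[0,0,0],0,1],[[0,0,0],0,1],[[0,0,0],0,1],[[0,0,0],0,1],[[0,0,0],0,1],[[0,0,0],0,1],[[0,0,0],0,1],[[0,0,0],0,1]]'

```text
time_s: 5.55
tool_pos: [0.4962, -0.2495, 0.0674]
tcp_rot: [3.139, -0.001, 0.814]
wrist_force: [-0.8, 1.8, 7.1]
gripper_width: 0.0469
grasp_force: 61.1
```

Call:
arm_command --increments '[[[0,0,-0.2],0,1],[[0,0,-0.5],0,1],[[0,0,-0.7],0,1],[[0,0,-0.7],0,1],[[0,0,-0.7],0,1],[[0,0,-0.6],0,1],[[0,0,-0.4],0,1],[[0,0,0],0,1]]'

```text
time_s: 6.35
tool_pos: [0.4959, -0.2495, 0.2197]
tcp_rot: [3.138, -0.002, 0.814]
wrist_force: [-1.2, -0.5, -3.1]
gripper_width: 0.0474
grasp_force: 62.2
```

Call:
arm_command --increments '[[[0.3,-0.17,0],0,1],[[0.5,-0.28,0],0,1],[[0.65,-0.37,0],0,1],[[0.7,-0.4,0],0,1],[[0.7,-0.4,0],0,1],[[0.7,-0.4,0],0,1],[[0.7,-0.4,0],0,1],[[0.7,-0.4,0],0,1],[[0.7,-0.4,0],0,1],[[0.7,-0.4,0],0,1],[[0.7,-0.4,0],0,1],[[0.7,-0.4,0],0,1]]'

```text
time_s: 7.55
tool_pos: [0.5786, 0.0995, 0.215]
tcp_rot: [-3.14, 0.003, 0.815]
wrist_force: [2.1, -1.1, -3.4]
gripper_width: 0.0467
grasp_force: 62.2
```

Call:
arm_command --increments '[[[0.7,-0.4,0],0,1],[[0.7,-0.4,0],0,1],[[0.7,-0.4,0],0,1],[[0.7,-0.4,0],0,1],[[0.5,-0.28,0],0,1],[[0.3,-0.16,0],0,1],[[0,0,0],0,1],[[0,0,0],0,1]]'

```text
time_s: 8.35
tool_pos: [0.6185, 0.258, 0.2162]
tcp_rot: [-3.141, 0.002, 0.814]
wrist_force: [0.2, -0.5, -2.8]
gripper_width: 0.0473
grasp_force: 62.2
```

```bash
cat >>h.py <<'E'
def report(camera,get_state):
    s,c=wrist(camera,get_state); H,S,V=hsv(c); print("tcp",s["tool_pos"].round(4),s["tcp_rot"].round(3))
    for b,st,ce in blobs(c,(H<24)&(S>100)&(V>85),200):
        vu=np.argwhere(b); P=cloud(c,vu[:,::-1],c["z_map"][b]); h=np.median(P[:,2])
        (x,y),r=cv2.minEnclosingCircle(vu[:,::-1].astype(np.float32))
        print(st,ce.round(1),round(r,1),"z%.4f"%h,np.median(P,0).round(4),onplane(c,ce,h)[0].round(4))
    return s,c
E
python3 - <<'E'
from plant import get_state,camera; from h import *
s,c=report(camera,get_state); cv2.imwrite("pics/w2.png",c["pixels"][:,:,::-1]); print(delta(s["tool_pos"],[.6232,.2668,.215]))
E
```

```text
tcp [0.6185 0.258  0.2162] [-3.141e+00  2.000e-03  8.140e-01]
[ 228   77   50   53 1975] [252.2 102.9] 26.1 z0.0515 [0.6708 0.3169 0.0515] [0.6705 0.3169 0.0515]
[ 229  138   48   47 1756] [252.5 161.6] 23.9 z0.0215 [0.6225 0.2663 0.0215] [0.6223 0.2661 0.0215]
[ 448  139   64   89 1357] [474.7 185.3] 47.7 z0.0369 [0.7959 0.075  0.0369] [0.803  0.0591 0.0369]
[ 201  257  108   77 6409] [254.2 295.7] 54.3 z0.2615 [0.6205 0.2603 0.2615] [0.6187 0.2584 0.2615]
[ 0.24044876 -0.06463207  0.03003421]
```

View pics/w2.png

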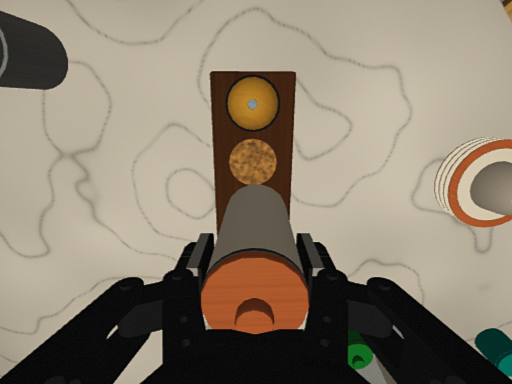

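The wrist view shows jar_120 held upright, its lid at (254,296), with coaster 1 at (252,162) and the bell at (252,103).

```bash
cat >>h.py <<'E'
def held(s,c,z,psi=PSI):
    "tool-x offset (mm) of the held lid from the TCP, from lid outline's front points; z=lid top height"
    H,S,V=hsv(c); m=(H<24)&(S>100)&(V>85); m[:225]=0
    b=max(blobs(c,m,200),key=lambda q:q[1][4])[0].astype(np.uint8)
    k=max(cv2.findContours(b,0,cv2.CHAIN_APPROX_NONE)[0],key=len)[:,0]
    top=np.array([[u,k[k[:,0]==u][:,1].min()] for u in np.unique(k[:,0])]); P=onplane(c,top,z)-s["tool_pos"]
    x=P[:,0]*np.cos(psi)+P[:,1]*np.sin(psi); y=P[:,0]*np.sin(psi)-P[:,1]*np.cos(psi)
    q=np.abs(y-y.mean())<.016; A=np.c_[2*x,2*y,np.ones(len(x))][q]; o=np.linalg.lstsq(A,(x*x+y*y)[q],rcond=None)[0]
    print("held lid",(1e3*np.array([o[0],o[1],np.sqrt(o[2]+o[0]**2+o[1]**2)])).round(1),"front x",(1e3*x[q].max()).round(1),"width",(1e3*(y.max()-y.min())).round(1),"ymid",(500*(y.max()+y.min())).round(1))
E
python3 - <<'E'
from plant import get_state,camera; from h import *
s,c=wrist(camera,get_state); held(s,c,.2615); print(s["tool_pos"],delta(s["tool_pos"],[.6228,.2665,.087]))
E
```

```text
held lid [-4.5 -0.4 23.6] front x 18.9 width 46.0 ymid 0.1
[0.61860008 0.25766374 0.21677727] [ 0.23264786 -0.07549308  3.24443163]
```

Call:
arm_command --increments '[[[0.32,-0.07,0],0,1],[[0,0,0.4],0,1],[[0,0,0.6],0,1],[[0,0,0.6],0,1],[[0,0,0.6],0,1],[[0,0,0.5],0,1],[[0,0,0.3],0,1],[[0,0,0.15],0,1],[[0,0,0],0,1]]'

```text
time_s: 9.35
tool_pos: [0.6256, 0.269, 0.0912]
tcp_rot: [3.142, 0.001, 0.814]
wrist_force: [-0.1, 0.6, -2.9]
gripper_width: 0.0467
grasp_force: 62.3
```

```bash
python3 - <<'E'
from plant import get_state,camera; from h import *
z=[]
for i in range(3):
    s,c=wrist(camera,get_state); z.append(s["tool_pos"])
held(s,c,np.mean(z,0)[2]+.045); print(np.mean(z,0),delta(np.mean(z,0),[.6228,.2665,.084]),s["wrist_force"])
E
```

```text
held lid [ 2.4 -0.6 18.2] front x 20.8 width 46.3 ymid 0.1
[0.62593886 0.26929733 0.0920225 ] [-0.10472854 -0.00896524  0.20056242] [ 0.27018223  0.07459774 -2.69899912]
```

Call:
arm_command --increments '[[[0,0,0.08],0,1],[[0,0,0.05],0,1],[[0,0,0.04],0,1],[[0,0,0],0,1]]'

```text
time_s: 9.9
tool_pos: [0.6257, 0.2695, 0.0846]
tcp_rot: [3.141, -0.0, 0.814]
wrist_force: [-0.6, 0.5, -2.7]
gripper_width: 0.047
grasp_force: 62.2
```

Call:
arm_command --increments '[[[0,0,0.025],0,1],[[0,0,0],0,1]]'

```text
time_s: 10.1
tool_pos: [0.6258, 0.2696, 0.0844]
tcp_rot: [3.141, -0.001, 0.814]
wrist_force: [-2.9, -0.6, 3.1]
gripper_width: 0.0465
grasp_force: 62.8
```

Contact has been made, so I open the fingers and rise.

Call:
arm_command --increments '[[[0,0,0],0,0],[[0,0,0],0,0],[[0,0,0],0,0],[[0,0,0],0,0],[[0,0,0],0,0],[[0,0,0],0,0],[[0,0,0],0,0],[[0,0,-0.3],0,0],[[0,0,-0.8],0,0],[[0,0,-0.9],0,0],[[0,0,-0.9],0,0],[[0,0,-0.6],0,0]]'

```text
time_s: 11.3
tool_pos: [0.6263, 0.2695, 0.2283]
tcp_rot: [3.14, -0.004, 0.814]
wrist_force: [0.7, 0.2, 0.1]
gripper_width: 0.0853
grasp_force: 0.0
```

```bash
cat >>h.py <<'E'
def topcheck(camera):
    c=camera("top"); H,S,V=hsv(c)
    for b,st,ce in blobs(c,(H<26)&(S>100)&(V>80),150):
        if ce[1]<45 or ce[0]<100: continue
        vu=np.argwhere(b); h=np.median(cloud(c,vu[:,::-1],c["z_map"][b])[:,2]); print("top",st[4],ce.round(1),"z%.4f"%h,onplane(c,ce,h)[0][:2].round(4))
    return c
E
python3 - <<'E'
from plant import get_state,camera; from h import *
topcheck(camera); s,c=report(camera,get_state); p=s["tool_pos"]; print(s["gripper_width"],delta(p,[.467,-.154,p[2]]))
E
```

```text
top 334 [234.8  82.5] z0.0360 [0.8201 0.0436]
top 557 [135.2 141.8] z0.1269 [0.6354 0.275 ]
top 258 [338.8 169.7] z0.0521 [ 0.5787 -0.2283]
top 417 [172.1 174.9] z0.0206 [0.5706 0.2118]
top 262 [303.6 176.4] z0.0721 [ 0.5585 -0.1349]
top 425 [192.3 194.3] z0.0208 [0.5183 0.1563]
top 432 [212.7 213.9] z0.0206 [0.466  0.1012]
top 283 [312.4 212.5] z0.0923 [ 0.4665 -0.1529]
tcp [0.6272 0.2695 0.2325] [ 3.138 -0.009  0.814]
[487   6  25  45 629] [501.8  28.9] 22.7 z-0.1421 [ 1.0649  0.132  -0.1421] [ 1.0679  0.129  -0.1421]
[ 230   94   47   48 1689] [252.9 117.2] 24.1 z0.0513 [0.6713 0.3178 0.0513] [0.6709 0.3175 0.0513]
[231 150  45  30 304] [250.6 160.7] 22.4 z0.0214 [0.6345 0.285  0.0214] [0.6299 0.2787 0.0214]
[ 437  151   75   82 1366] [467.3 190.3] 46.8 z0.0369 [0.8024 0.0694 0.0369] [0.8103 0.0583 0.0369]
[ 230  173   50   71 2745] [253.7 207.1] 35.1 z0.1291 [0.6146 0.2568 0.1291] [0.6161 0.2583 0.1291]
[ 233  254   41   34 1085] [253.  270.6] 20.0 z0.0216 [0.5181 0.1562 0.0216] [0.5178 0.1559 0.0216]
[234 297  39  31 923] [253.  312.3] 19.0 z0.0216 [0.4659 0.1011 0.0216] [0.4656 0.1008 0.0216]
0.0853167780955111 [-10.44562394   4.36413486  -0.        ]
```

Call:
arm_command --increments '[[[-0.4,0.17,0],0,0],[[-0.6,0.25,0],0,0],[[-0.7,0.293,0],0,0],[[-0.7,0.293,0],0,0],[[-0.7,0.293,0],0,0],[[-0.7,0.293,0],0,0],[[-0.7,0.293,0],0,0],[[-0.7,0.293,0],0,0],[[-0.7,0.293,0],0,0],[[-0.7,0.293,0],0,0],[[-0.7,0.293,0],0,0],[[-0.7,0.293,0],0,0]]'

```text
time_s: 12.6
tool_pos: [0.5027, -0.0563, 0.2239]
tcp_rot: [3.141, -0.0, 0.814]
wrist_force: [0.1, -0.7, 0.4]
gripper_width: 0.0854
grasp_force: 0.0
```

Call:
arm_command --increments '[[[-0.7,0.293,0],0,0],[[-0.7,0.293,0],0,0],[[-0.7,0.293,0],0,0],[[-0.36,0.13,0],0,0],[[0,0,0],0,0],[[0,0,0],0,0]]'

```text
time_s: 13.2
tool_pos: [0.4653, -0.1543, 0.2236]
tcp_rot: [3.142, -0.0, 0.814]
wrist_force: [-0.5, 0.4, -0.5]
gripper_width: 0.0853
grasp_force: 0.0
```

```bash
python3 - <<'E'
from plant import get_state,camera; from h import *
s,c=report(camera,get_state); p=s["tool_pos"]; print(delta(p,[.467,-.154,.044]))
E
```

```text
tcp [ 0.4653 -0.1543  0.2236] [ 3.142 -0.     0.814]
[  66    0   55   32 1324] [95.1 12.9] 27.7 z0.0213 [0.4559 0.0897 0.0213] [0.457  0.0911 0.0213]
[ 286   81   47   49 1745] [309.  104.8] 24.5 z0.0727 [ 0.5581 -0.1361  0.0727] [ 0.5587 -0.1367  0.0727]
[ 351  134   41   41 1284] [371.  154.1] 21.7 z0.0527 [ 0.5778 -0.2288  0.0527] [ 0.5786 -0.2303  0.0527]
[ 234  161   45   44 1520] [256.1 182.5] 22.5 z0.0926 [ 0.4672 -0.1545  0.0926] [ 0.4665 -0.1554  0.0926]
[0.03514211 0.0262325  4.48992717]
```

Call:
arm_command --increments '[[[0.02,0.03,0.5],0,0],[[0,0,0.8],0,0],[[0,0,0.8],0,0],[[0,0,0.8],0,0],[[0,0,0.8],0,0],[[0,0,0.55],0,0],[[0,0,0.24],0,0],[[0,0,0],0,0]]'

```text
time_s: 14.05
tool_pos: [0.4662, -0.1541, 0.0428]
tcp_rot: [-3.14, 0.002, 0.815]
wrist_force: [-0.0, 0.1, -0.5]
gripper_width: 0.0856
grasp_force: 0.0
```

Call:
arm_command --increments '[[[0,0,0],0,1],[[0,0,0],0,1],[[0,0,0],0,1],[[0,0,0],0,1],[[0,0,0],0,1],[[0,0,0],0,1],[[0,0,0],0,1],[[0,0,0],0,1],[[0,0,0],0,1]]'

```text
time_s: 14.95
tool_pos: [0.4676, -0.1547, 0.0456]
tcp_rot: [3.139, -0.002, 0.814]
wrist_force: [-0.8, 2.1, 5.0]
gripper_width: 0.0467
grasp_force: 61.5
```

Call:
arm_command --increments '[[[0,0,-0.2],0,1],[[0,0,-0.5],0,1],[[0,0,-0.7],0,1],[[0,0,-0.7],0,1],[[0,0,-0.7],0,1],[[0,0,-0.7],0,1],[[0,0,-0.4],0,1],[[0,0,0],0,1]]'

```text
time_s: 15.75
tool_pos: [0.4675, -0.1548, 0.2021]
tcp_rot: [3.139, -0.002, 0.814]
wrist_force: [-0.2, 0.4, -1.9]
gripper_width: 0.0467
grasp_force: 62.0
```

Call:
arm_command --increments '[[[0.4,-0.21,0],0,1],[[0.6,-0.31,0],0,1],[[0.7,-0.366,0],0,1],[[0.7,-0.366,0],0,1],[[0.7,-0.366,0],0,1],[[0.7,-0.366,0],0,1],[[0.7,-0.366,0],0,1],[[0.7,-0.366,0],0,1],[[0.7,-0.366,0],0,1],[[0.7,-0.366,0],0,1],[[0.7,-0.366,0],0,1],[[0.7,-0.366,0],0,1]]'

```text
time_s: 16.95
tool_pos: [0.5642, 0.1939, 0.1973]
tcp_rot: [-3.14, 0.003, 0.814]
wrist_force: [0.5, -0.7, -1.5]
gripper_width: 0.0465
grasp_force: 62.1
```

Call:
arm_command --increments '[[[0.43,-0.22,0],0,1],[[0,0,0],0,1],[[0,0,0],0,1]]'

```text
time_s: 17.25
tool_pos: [0.5694, 0.2113, 0.1976]
tcp_rot: [-3.141, 0.004, 0.815]
wrist_force: [0.0, -0.7, -1.9]
gripper_width: 0.047
grasp_force: 62.1
```

```bash
python3 - <<'E'
from plant import get_state,camera; from h import *
s,c=report(camera,get_state); p=s["tool_pos"]; held(s,c,p[2]+.0465); print(delta(p,[.5708,.2117,.0625])); cv2.imwrite("pics/w3.png",c["pixels"][:,:,::-1])
E
```

```text
tcp [0.5694 0.2113 0.1976] [-3.141  0.004  0.815]
[ 227    0   58   64 2819] [255.5  31.1] 32.6 z0.0514 [0.6666 0.3132 0.0514] [0.6675 0.3141 0.0514]
[ 226   72   65   67 3415] [257.4 104.9] 33.7 z0.1296 [0.624  0.2662 0.1296] [0.624  0.2661 0.1296]
[ 476   86   36   95 1122] [491.4 137.2] 47.0 z0.0369 [0.7803 0.0707 0.0369] [0.7873 0.0643 0.0369]
[ 231  147   50   46 1788] [255.3 170. ] 25.0 z0.0216 [0.5716 0.2125 0.0216] [0.5713 0.2122 0.0216]
[ 200  252  111   82 6881] [254.6 293.9] 55.2 z0.2446 [0.5732 0.2151 0.2446] [0.5714 0.2132 0.2446]
held lid [-0.7  0.1 22.8] front x 22.4 width 46.5 ymid 0.2
[0.03053872 0.01768575 3.37711789]
```

View pics/w3.png

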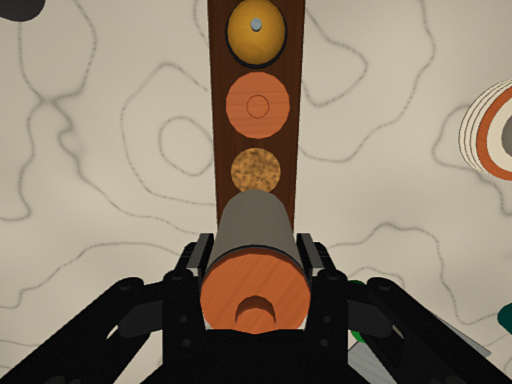

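jar_120 stands centred on coaster 1 (257,105), and jar_100 is held upright over coaster 2 (255,170).

Call:
arm_command --increments '[[[0.06,0.02,0],0,1],[[0,0,0.4],0,1],[[0,0,0.6],0,1],[[0,0,0.6],0,1],[[0,0,0.6],0,1],[[0,0,0.5],0,1],[[0,0,0.35],0,1],[[0,0,0.15],0,1],[[0,0,0.06],0,1],[[0,0,0.04],0,1],[[0,0,0],0,1]]'

```text
time_s: 18.4
tool_pos: [0.5728, 0.2127, 0.0687]
tcp_rot: [3.141, -0.001, 0.814]
wrist_force: [-1.2, 0.3, -2.1]
gripper_width: 0.0469
grasp_force: 62.1
```

Call:
arm_command --increments '[[[0,0,0.03],0,1],[[0,0,0],0,1]]'

```text
time_s: 18.6
tool_pos: [0.5725, 0.2127, 0.0671]
tcp_rot: [3.141, -0.001, 0.814]
wrist_force: [0.4, -0.5, -2.5]
gripper_width: 0.0469
grasp_force: 62.1
```

Call:
arm_command --increments '[[[0,0,0.06],0,1],[[0,0,0],0,1]]'

```text
time_s: 18.8
tool_pos: [0.5722, 0.2125, 0.0639]
tcp_rot: [-3.141, 0.0, 0.814]
wrist_force: [-0.7, -0.0, -2.0]
gripper_width: 0.0469
grasp_force: 62.1
```

Call:
arm_command --increments '[[[0,0,0.03],0,1],[[0,0,0],0,1]]'

```text
time_s: 19.0
tool_pos: [0.5722, 0.2125, 0.0628]
tcp_rot: [-3.142, 0.0, 0.814]
wrist_force: [-0.6, -0.2, -2.8]
gripper_width: 0.0467
grasp_force: 62.1
```

Call:
arm_command --increments '[[[0,0,0.025],0,1],[[0,0,0],0,1]]'

```text
time_s: 19.2
tool_pos: [0.5725, 0.2126, 0.0626]
tcp_rot: [3.141, -0.0, 0.814]
wrist_force: [-1.1, -0.3, 1.6]
gripper_width: 0.0469
grasp_force: 62.2
```

Call:
arm_command --increments '[[[0,0,0],0,0],[[0,0,0],0,0],[[0,0,0],0,0],[[0,0,0],0,0],[[0,0,0],0,0],[[0,0,0],0,0],[[0,0,0],0,0],[[0,0,-0.3],0,0],[[0,0,-0.8],0,0],[[0,0,-0.9],0,0],[[0,0,-0.9],0,0],[[0,0,-0.6],0,0]]'

```text
time_s: 20.4
tool_pos: [0.5731, 0.2126, 0.2067]
tcp_rot: [3.14, -0.004, 0.814]
wrist_force: [0.8, 0.2, 0.2]
gripper_width: 0.0855
grasp_force: 0.0
```

```bash
python3 - <<'E'
from plant import get_state,camera; from h import *
s,c=report(camera,get_state); p=s["tool_pos"]; print(delta(p,[.5585,-.1355,p[2]])) 
E
```

```text
tcp [0.5731 0.2126 0.2067] [ 3.14  -0.004  0.814]
[ 226    7   55   63 2608] [253.1  38.4] 31.4 z0.0512 [0.667  0.3137 0.0512] [0.6679 0.3145 0.0512]
[ 224   79   62   64 3087] [254.5 110.3] 31.9 z0.1296 [0.6239 0.2662 0.1296] [0.6238 0.2661 0.1296]
[ 467   85   45   98 1235] [485.7 138.3] 48.8 z0.0369 [0.7848 0.0717 0.0369] [0.7922 0.0626 0.0369]
[229 150  49  31 340] [252.6 162. ] 24.2 z0.0215 [0.586  0.2288 0.0215] [0.5791 0.222  0.0215]
[ 228  171   52   80 3213] [253.5 209.7] 39.7 z0.1089 [0.558  0.1986 0.1089] [0.561  0.2009 0.1089]
[ 232  261   43   37 1223] [253.3 279.1] 21.3 z0.0216 [0.465  0.1004 0.0216] [0.465  0.1003 0.0216]
[407 359  26  25 387] [417.9 372.8] 14.5 z0.0730 [ 0.5501 -0.1315  0.073 ] [ 0.5499 -0.1339  0.073 ]
[-6.57264714  5.71437345 -0.        ]
```

Call:
arm_command --increments '[[[-0.4,0.35,0],0,0],[[-0.6,0.52,0],0,0],[[-0.7,0.61,0],0,0],[[-0.7,0.61,0],0,0],[[-0.7,0.61,0],0,0],[[-0.7,0.61,0],0,0],[[-0.7,0.61,0],0,0],[[-0.7,0.61,0],0,0],[[-0.7,0.61,0],0,0],[[-0.5,0.43,0],0,0],[[-0.17,0.14,0],0,0],[[0,0,0],0,0]]'

```text
time_s: 21.65
tool_pos: [0.5575, -0.1366, 0.202]
tcp_rot: [-3.141, 0.0, 0.812]
wrist_force: [0.3, -0.1, -0.2]
gripper_width: 0.0855
grasp_force: 0.0
```

```bash
python3 - <<'E'
from plant import get_state,camera; from h import *
s,c=report(camera,get_state); s=get_state(); p=s["tool_pos"]; print(delta(p,[.5586,-.1357,.029])) 
E
```

```text
tcp [ 0.5575 -0.1366  0.202 ] [-3.141  0.     0.812]
[   0    0   57   27 1105] [30.2 10.6] 28.1 z0.0213 [0.5057 0.1426 0.0213] [0.5069 0.1438 0.0213]
[  16   45   57   59 2450] [44.2 74.1] 31.4 z0.0214 [0.4656 0.1001 0.0214] [0.4657 0.1002 0.0214]
[ 233  160   46   44 1558] [255.7 181.7] 22.9 z0.0727 [ 0.5599 -0.1356  0.0727] [ 0.5592 -0.1366  0.0727]
[ 303  204   41   37 1163] [323.1 221.8] 20.5 z0.0527 [ 0.5793 -0.2285  0.0527] [ 0.5789 -0.2301  0.0527]
[0.0131256  0.01752471 4.32510935]
```

Call:
arm_command --increments '[[[0.03,0.02,0.5],0,0],[[0,0,0.8],0,0],[[0,0,0.8],0,0],[[0,0,0.8],0,0],[[0,0,0.7],0,0],[[0,0,0.5],0,0],[[0,0,0.22],0,0],[[0,0,0],0,0]]'

```text
time_s: 22.5
tool_pos: [0.5589, -0.1342, 0.0283]
tcp_rot: [-3.14, 0.002, 0.815]
wrist_force: [0.2, -0.1, -0.9]
gripper_width: 0.0852
grasp_force: 0.0
```

Call:
arm_command --increments '[[[0,0,0],0,1],[[0,0,0],0,1],[[0,0,0],0,1],[[0,0,0],0,1],[[0,0,0],0,1],[[0,0,0],0,1],[[0,0,0],0,1],[[0,0,0],0,1],[[0,0,0],0,1]]'

```text
time_s: 23.4
tool_pos: [0.5605, -0.1351, 0.031]
tcp_rot: [3.139, -0.002, 0.815]
wrist_force: [0.7, 1.7, 6.2]
gripper_width: 0.0473
grasp_force: 62.2
```

Call:
arm_command --increments '[[[0,0,-0.2],0,1],[[0,0,-0.5],0,1],[[0,0,-0.7],0,1],[[0,0,-0.7],0,1],[[0,0,-0.7],0,1],[[0,0,-0.6],0,1],[[0,0,-0.35],0,1],[[0,0,0],0,1]]'

```text
time_s: 24.2
tool_pos: [0.5601, -0.1351, 0.1811]
tcp_rot: [3.14, -0.002, 0.814]
wrist_force: [0.0, -0.2, -1.8]
gripper_width: 0.047
grasp_force: 62.1
```

Call:
arm_command --increments '[[[0.32,-0.4,0],0,1],[[0.48,-0.6,0],0,1],[[0.561,-0.7,0],0,1],[[0.561,-0.7,0],0,1],[[0.561,-0.7,0],0,1],[[0.561,-0.7,0],0,1],[[0.561,-0.7,0],0,1],[[0.561,-0.7,0],0,1],[[0.32,-0.4,0],0,1],[[0.13,-0.16,0],0,1],[[0,0,0],0,1],[[0,0,0],0,1]]'

```text
time_s: 25.4
tool_pos: [0.5184, 0.1567, 0.1783]
tcp_rot: [-3.141, 0.002, 0.814]
wrist_force: [0.1, 0.1, -2.9]
gripper_width: 0.0468
grasp_force: 62.5
```

```bash
python3 - <<'E'
from plant import get_state,camera; from h import *
s,c=report(camera,get_state); p=s["tool_pos"]; held(s,c,p[2]+.041); print(delta(p,[.5188,.1563,.047]))
E
```

```text
tcp [0.5184 0.1567 0.1783] [-3.141e+00  2.000e-03  8.140e-01]
[225   0  65  21 951] [256.9   8. ] 32.0 z0.1294 [0.6103 0.2521 0.1294] [0.6111 0.2528 0.1294]
[224  12  63  48 761] [252.1  42. ] 32.1 z0.0214 [0.6033 0.2509 0.0214] [0.6095 0.2567 0.0214]
[ 224   73   64   67 3380] [255.6 106.2] 33.5 z0.1096 [0.5715 0.2118 0.1096] [0.5715 0.2117 0.1096]
[ 228  152   54   48 2037] [254.7 175.8] 26.6 z0.0215 [0.5191 0.157  0.0215] [0.5186 0.1567 0.0215]
[ 202  246  106   88 7049] [254.4 290.3] 52.9 z0.2199 [0.5203 0.1588 0.2199] [0.5186 0.1569 0.2199]
[481 348  31  26 435] [498.9 357.1] 16.2 z0.0530 [ 0.5871 -0.225   0.053 ] [ 0.5872 -0.2279  0.053 ]
held lid [-0.8  0.2 22.4] front x 21.9 width 46.5 ymid 0.1
[-9.01487925e-04  1.39432751e-02  3.28374217e+00]
```

Call:
arm_command --increments '[[[0.04,0.01,0],0,1],[[0,0,0.4],0,1],[[0,0,0.6],0,1],[[0,0,0.6],0,1],[[0,0,0.6],0,1],[[0,0,0.5],0,1],[[0,0,0.3],0,1],[[0,0,0.12],0,1],[[0,0,0.06],0,1],[[0,0,0],0,1]]'

```text
time_s: 26.45
tool_pos: [0.5204, 0.1583, 0.0527]
tcp_rot: [3.141, -0.001, 0.814]
wrist_force: [-0.2, -0.2, -2.6]
gripper_width: 0.0469
grasp_force: 62.4
```

Call:
arm_command --increments '[[[0,0,0.04],0,1],[[0,0,0],0,1]]'

```text
time_s: 26.65
tool_pos: [0.5203, 0.1585, 0.0511]
tcp_rot: [3.141, -0.001, 0.814]
wrist_force: [0.8, 0.2, -3.0]
gripper_width: 0.047
grasp_force: 62.4
```

Call:
arm_command --increments '[[[0,0,0.06],0,1],[[0,0,0],0,1]]'

```text
time_s: 26.85
tool_pos: [0.5201, 0.1583, 0.0481]
tcp_rot: [3.141, -0.0, 0.814]
wrist_force: [-0.4, 0.6, -2.7]
gripper_width: 0.0471
grasp_force: 62.6
```

Call:
arm_command --increments '[[[0,0,0.025],0,1],[[0,0,0],0,1]]'

```text
time_s: 27.05
tool_pos: [0.5203, 0.1583, 0.048]
tcp_rot: [3.141, -0.0, 0.815]
wrist_force: [-2.9, -0.7, 3.9]
gripper_width: 0.0467
grasp_force: 63.1
```

Call:
arm_command --increments '[[[0,0,0],0,0],[[0,0,0],0,0],[[0,0,0],0,0],[[0,0,0],0,0],[[0,0,0],0,0],[[0,0,0],0,0],[[0,0,0],0,0],[[0,0,-0.3],0,0],[[0,0,-0.8],0,0],[[0,0,-0.9],0,0],[[0,0,-0.9],0,0],[[0,0,-0.6],0,0]]'

```text
time_s: 28.25
tool_pos: [0.5208, 0.1583, 0.1915]
tcp_rot: [3.14, -0.004, 0.814]
wrist_force: [-0.1, -0.1, -0.3]
gripper_width: 0.0858
grasp_force: 0.0
```

```bash
python3 - <<'E'
from plant import get_state,camera; from h import *
s=get_state(); p=s["tool_pos"]; print(p,delta(p,[.579,-.229,p[2]])) 
E
```

```text
[0.52080905 0.15832706 0.19149782] [-6.03599388  7.71019137 -0.        ]
```

Call:
arm_command --increments '[[[-0.31,0.4,0],0,0],[[-0.47,0.6,0],0,0],[[-0.626,0.8,0],0,0],[[-0.626,0.8,0],0,0],[[-0.626,0.8,0],0,0],[[-0.626,0.8,0],0,0],[[-0.626,0.8,0],0,0],[[-0.626,0.8,0],0,0],[[-0.626,0.8,0],0,0],[[-0.626,0.8,0],0,0],[[-0.245,0.31,0],0,0],[[0,0,0],0,0]]'

```text
time_s: 29.45
tool_pos: [0.5785, -0.2308, 0.1873]
tcp_rot: [-3.142, 0.001, 0.811]
wrist_force: [-0.0, 0.8, 0.3]
gripper_width: 0.0857
grasp_force: 0.0
```

```bash
python3 - <<'E'
from plant import get_state,camera; from h import *
s,c=report(camera,get_state); s=get_state(); p=s["tool_pos"]; print(p,delta(p,[.579,-.229,.014])) 
E
```

```text
tcp [ 0.5785 -0.2308  0.1873] [-3.142e+00  1.000e-03  8.110e-01]
[ 233  160   44   43 1494] [254.6 180.7] 22.3 z0.0527 [ 0.5798 -0.2296  0.0527] [ 0.579  -0.2303  0.0527]
[ 0.57858744 -0.22949626  0.18739968] [ 1.61009482e-02 -1.03046247e-03  4.33499192e+00]
```

Call:
arm_command --increments '[[[0.02,0,0.5],0,0],[[0,0,0.8],0,0],[[0,0,0.8],0,0],[[0,0,0.8],0,0],[[0,0,0.7],0,0],[[0,0,0.5],0,0],[[0,0,0.2],0,0],[[0,0,0],0,0]]'

```text
time_s: 30.3
tool_pos: [0.5789, -0.2272, 0.0147]
tcp_rot: [-3.141, 0.001, 0.816]
wrist_force: [0.3, 0.3, 0.3]
gripper_width: 0.0853
grasp_force: 0.0
```

Call:
arm_command --increments '[[[0,0,0],0,1],[[0,0,0],0,1],[[0,0,0],0,1],[[0,0,0],0,1],[[0,0,0],0,1],[[0,0,0],0,1],[[0,0,0],0,1],[[0,0,0],0,1],[[0,0,0],0,1]]'

```text
time_s: 31.2
tool_pos: [0.5803, -0.2285, 0.017]
tcp_rot: [3.139, -0.001, 0.815]
wrist_force: [-0.4, 2.5, 5.9]
gripper_width: 0.0467
grasp_force: 62.2
```

Call:
arm_command --increments '[[[0,0,-0.2],0,1],[[0,0,-0.5],0,1],[[0,0,-0.7],0,1],[[0,0,-0.7],0,1],[[0,0,-0.7],0,1],[[0,0,-0.5],0,1],[[0,0,-0.3],0,1],[[0,0,0],0,1]]'

```text
time_s: 32.0
tool_pos: [0.5798, -0.2285, 0.1608]
tcp_rot: [3.139, -0.001, 0.814]
wrist_force: [0.2, -0.6, -1.6]
gripper_width: 0.0467
grasp_force: 61.8
```

Call:
arm_command --increments '[[[0.21,-0.4,0],0,1],[[0.316,-0.6,0],0,1],[[0.421,-0.8,0],0,1],[[0.421,-0.8,0],0,1],[[0.421,-0.8,0],0,1],[[0.421,-0.8,0],0,1],[[0.421,-0.8,0],0,1],[[0.421,-0.8,0],0,1],[[0.421,-0.8,0],0,1],[[0.421,-0.8,0],0,1],[[0.17,-0.33,0],0,1],[[0,0,0],0,1]]'

```text
time_s: 33.2
tool_pos: [0.4647, 0.1036, 0.1575]
tcp_rot: [-3.14, 0.002, 0.817]
wrist_force: [0.2, -0.7, -1.6]
gripper_width: 0.0466
grasp_force: 62.0
```

```bash
python3 - <<'E'
from plant import get_state,camera; from h import *
s,c=report(camera,get_state); s,c=report(camera,get_state); p=s["tool_pos"]; held(s,c,p[2]+.0355); print(delta(p,[.4667,.1011,.034]))
E
```

```text
tcp [0.4647 0.1036 0.1575] [-3.14e+00  2.00e-03  8.17e-01]
[229   0  65  21 949] [260.8   7.9] 32.0 z0.1094 [0.558  0.1976 0.1094] [0.5587 0.1982 0.1094]
[225   6  68  51 928] [257.3  38.1] 34.9 z0.0214 [0.5521 0.1938 0.0214] [0.5585 0.2001 0.0214]
[ 227   74   65   68 3411] [259.2 107.3] 33.7 z0.0896 [0.519  0.1567 0.0896] [0.519  0.1566 0.0896]
[ 229  156   57   52 2345] [257.3 181.6] 28.4 z0.0216 [0.4668 0.1018 0.0216] [0.4662 0.1012 0.0216]
[ 205  238  100   90 6748] [254.4 283.2] 50.3 z0.1930 [0.4661 0.1052 0.193 ] [0.4644 0.1033 0.193 ]
tcp [0.4652 0.1027 0.1577] [-3.141e+00  2.000e-03  8.160e-01]
[227   0  65  20 896] [258.8   7.5] 32.0 z0.1095 [0.5578 0.1975 0.1095] [0.5584 0.1981 0.1095]
[224   6  68  50 917] [256.   37.5] 34.9 z0.0214 [0.552  0.1939 0.0214] [0.5585 0.2001 0.0214]
[ 226   73   65   68 3420] [257.6 106.6] 33.8 z0.0896 [0.5191 0.1568 0.0896] [0.519  0.1566 0.0896]
[ 228  155   57   52 2356] [256.3 181.2] 28.4 z0.0215 [0.4666 0.1018 0.0215] [0.4661 0.1012 0.0215]
[ 205  239  100   89 6752] [254.4 283.2] 50.3 z0.1932 [0.4665 0.1043 0.1932] [0.4648 0.1023 0.1932]
held lid [ 0.2 -0.4 21.8] front x 22.3 width 45.4 ymid -0.0
[-1.56642886e-03  5.47693566e-02  3.09140128e+00]
```

Call:
arm_command --increments '[[[0.035,0.04,0],0,1],[[0,0,0.4],0,1],[[0,0,0.6],0,1],[[0,0,0.6],0,1],[[0,0,0.6],0,1],[[0,0,0.4],0,1],[[0,0,0.25],0,1],[[0,0,0.1],0,1],[[0,0,0.05],0,1],[[0,0,0],0,1]]'

```text
time_s: 34.3
tool_pos: [0.4684, 0.1021, 0.0395]
tcp_rot: [3.141, -0.001, 0.814]
wrist_force: [-0.2, -0.8, -1.0]
gripper_width: 0.0467
grasp_force: 62.0
```

Call:
arm_command --increments '[[[0,0,0.05],0,1],[[0,0,0],0,1]]'

```text
time_s: 34.5
tool_pos: [0.4683, 0.1022, 0.0374]
tcp_rot: [3.141, -0.001, 0.814]
wrist_force: [0.2, 0.4, -1.0]
gripper_width: 0.0469
grasp_force: 62.0
```

Call:
arm_command --increments '[[[0,0,0.06],0,1],[[0,0,0],0,1]]'

```text
time_s: 34.7
tool_pos: [0.468, 0.1021, 0.0345]
tcp_rot: [-3.141, 0.0, 0.814]
wrist_force: [-0.7, -0.5, -1.4]
gripper_width: 0.0469
grasp_force: 62.0
```

Call:
arm_command --increments '[[[0,0,0.025],0,1],[[0,0,0],0,1]]'

```text
time_s: 34.9
tool_pos: [0.4682, 0.1021, 0.0341]
tcp_rot: [3.141, -0.0, 0.814]
wrist_force: [-1.1, 0.3, 1.0]
gripper_width: 0.0466
grasp_force: 62.4
```

Call:
arm_command --increments '[[[0,0,0],0,0],[[0,0,0],0,0],[[0,0,0],0,0],[[0,0,0],0,0],[[0,0,0],0,0],[[0,0,0],0,0],[[0,0,0],0,0],[[0,0,-0.3],0,0],[[0,0,-0.8],0,0],[[0,0,-0.9],0,0],[[0,0,-0.9],0,0],[[0,0,-0.9],0,0]]'

```text
time_s: 36.1
tool_pos: [0.468, 0.1019, 0.1883]
tcp_rot: [3.141, -0.001, 0.814]
wrist_force: [1.5, 0.1, 0.5]
gripper_width: 0.0855
grasp_force: 0.0
```

Call:
arm_command --increments '[[[0,0,-0.9],0,0],[[-0.5,0,-0.6],0,0],[[-0.7,0,0],0,0],[[-0.6,0,0],0,0],[[0,0,0],0,0],[[0,0,0],0,0]]'

```text
time_s: 36.7
tool_pos: [0.4186, 0.0495, 0.2468]
tcp_rot: [3.141, -0.002, 0.814]
wrist_force: [-0.6, 0.0, 0.3]
gripper_width: 0.0856
grasp_force: 0.0
```

```bash
python3 - <<'E'
from plant import get_state,camera; from h import *
s,c=report(camera,get_state); cv2.imwrite("pics/w4.png",c["pixels"][:,:,::-1]); topcheck(camera)
cv2.imwrite("pics/scene1.png",camera("scene")["pixels"][:,:,::-1])
E
```

```text
tcp [0.4186 0.0495 0.2468] [ 3.141e+00 -2.000e-03  8.140e-01]
[ 229    3   50   70 2546] [253.6  35.5] 34.9 z0.0893 [0.516  0.154  0.0893] [0.5154 0.1531 0.0893]
[ 231   88   46   47 1699] [253.5 111.2] 23.8 z0.0695 [0.4663 0.1013 0.0695] [0.4661 0.1013 0.0695]
top 326 [234.7  82.6] z0.0361 [0.8199 0.0438]
top 241 [471.7 134.7] z0.1288 [ 0.6496 -0.5286]
top 575 [135.1 141.8] z0.1269 [0.6355 0.2752]
top 848 [172.2 174.5] z0.0883 [0.5616 0.1937]
```

View pics/w4.png

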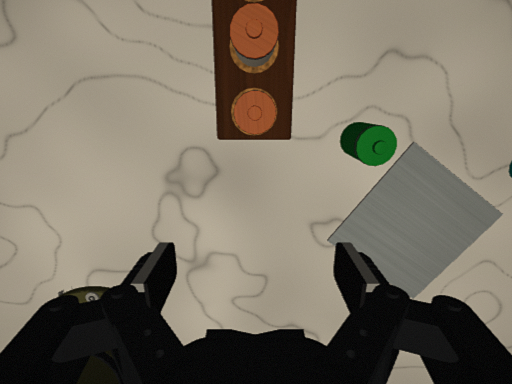

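View pics/scene1.png

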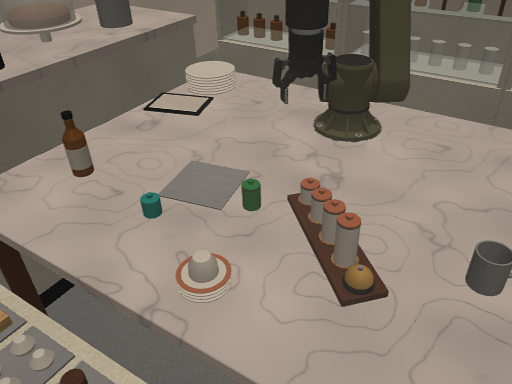

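The wrist view shows jar_60 centred on coaster 4 (253,111). The scene view shows all four jars upright on the board, stepping down from the bell end (348,235) to (310,190). The bell (360,278) and the look-alikes have not moved, and the gripper is clear of everything.

```bash
python3 -c "
from plant import bot; print(bot.job_done())"
```

```text
the job is handed in; nothing more can be done
None
```

All four jars are upright on their coasters, tallest next to the bell and stepping down to the shortest, each centred to about 2 mm by the cameras; the bell and look-alikes were left alone, and the job was handed in at about 37 s.

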